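Stack two splined electrode plates on the tilted hub

TASK

Finish the little cell stack on the sloping stand: slide the copper plate fully home onto the splined hub with its tab on the right, opposite to the end plate's tab, then the steel plate fully home on top of it with its tab on the left again (left and right as seen from the robot). The hub may stand turned a little, so feel for where the teeth engage, taking for each plate the tooth position that brings its tab nearest to straight sideways. Let go of both plates and leave the other things on the bench where they are.

Things in the scene. Friction and masses are not known exactly. Their poses are not given: they have to be found in the camera images.
- end_plate: Fixed steel disc on the stand, 54 mm across, 8 thick, with a tab along its own +y (left) to 62 mm from the axis. Origin: on the hub axis at its upper face, where the first plate's underside must land (the second's 8 mm higher). z: hub axis, leaning 30 degrees from vertical towards the robot; y: left, level; x: up the slope. Platform (120 x 110) 24 mm below; studs at y = +-47 rise 12 mm from it.
- spline_top (a point): Top end of the hub's spline, on the hub axis, 24 mm above the end plate's face; axes as the end plate's. Six teeth 4.6 mm wide, 27.2 across the tips, core 18.6 across: about 0.9 mm (5 degrees) of play. At neutral one tooth points along +y, but the hub stands turned up to 22 degrees either way: not reported, stiff (2 N m). At a wrong angle a plate stops here; at the right one it slides on.
- hub_nose (a point): Top of the hub, on its axis, 36 mm above the end plate's face. A smooth pilot 18.4 mm across runs from the spline's top to 5 mm above it, then a cone narrows to 8 across at the nose; it centres a plate before the teeth meet.
- copper_plate: Loose round plate, about 180 g: copper on a white gasket, 12-sided rim 60 mm across flats, 8 thick. A flat tab 20 wide reaches along its own +x to 62 mm from the centre. Centre hole 30.6 wide with six inward teeth 4.8 wide, tips 10.5 mm from the axis, at 30, 90, 150.. degrees from the tab (spaces at 0, 60, 120..). Grip it across the rim, best along its y. Origin: centre of the underside; z up. Starts flat on its rest.
- steel_plate: Loose round plate, about 160 g: steel on a white gasket, 12-sided rim 60 mm across flats, 8 thick. A flat tab 20 wide reaches along its own +x to 62 mm from the centre. Centre hole 30.6 wide with six inward teeth 4.8 wide, tips 10.5 mm from the axis, at 30, 90, 150.. degrees from the tab (spaces at 0, 60, 120..). Grip it across the rim, best along its y. Origin: centre of the underside; z up. Starts flat on its rest.
- copper_tab (a point): Point on the copper plate's tab, 55 mm from the plate's axis along its +x, 5 mm above its underside.
- steel_tab (a point): Point on the steel plate's tab, 55 mm from the plate's axis along its +x, 5 mm above its underside.
- copper_rest: Fixed round grey rest under the copper plate, 42 mm across, 25 tall; left or right of the stand. Origin: centre of the underside.
- steel_rest: Fixed round grey rest under the steel plate, 42 mm across, 25 tall; on the other side. Origin: centre of the underside.
- stand: Fixed stand that carries the sloping platform and hub; foot 170 x 120 x 12 mm. Origin: under the foot's centre on the bench; the platform's top surface meets the vertical through it at 85 mm. x points away from the robot side, up the slope.
- reagent: glass reagent jar, 70 across, 140 tall, black cap (bystander, leave alone). Origin: centre of the underside.
- wash: white wash bottle, 60 across, 150 tall, red cap (bystander, leave alone). Origin: centre of the underside.
- beaker: empty glass beaker, 70 across, 85 tall (bystander, leave alone). Origin: centre of the underside.
- wrench: steel wrench lying flat, 150 long (bystander, leave alone). Origin: on the handle line at the underside.
- driver: screwdriver lying flat, about 200 long (bystander, leave alone). Origin: on the handle line at the underside.
- collar: loose brass collar, 36 across, 14 tall (bystander, leave alone). Origin: centre of the underside.
- seal: loose black rubber ring, 54 across, 6 tall (bystander, leave alone). Origin: centre of the underside.
Things that resemble listed ones, but are neither listed nor needed, are in the scene too. Several things have the shape of the copper_plate; the one meant has the colours described above. Leave any green look-alike of the steel_plate alone.

How it is judged:
By the outcome, as a careful person would: the job done as asked, in the order asked, and still so for the second after the job is handed in, with the robot touching nothing.
It also fails if it takes over 72 s, if anything falls off the work surface, if the arm or the gripper's body presses on something with over 40 N, if the wrist force passes 120 N, or if a joint passes its speed limit or range.

ROBOT

A 7-joint arm with a two-finger parallel gripper is mounted at the origin on the work surface. World frame = base frame: x ahead of the robot, y to its left, z up, the work surface at z = 0. Lengths are in m, angles in rad, forces in N, time in s.
With the tool pointing down it reaches from about 0.425 to 0.95 m from the base axis. Payload 4.7 kg.
Tool frame: the origin (TCP) lies on the centre line of the jaws, within the pads' length; the fingertips stand 25 mm ahead of it and the grasp point (between the pads) lies 6 mm ahead of it (r.finger_overhang is the distance from the TCP to the fingertips, in m); z points along the fingers, y is the direction in which the jaws open and shut (so a half turn about z gives the same grasp; the last joint's range is limited). The gripper opens to 85 mm and grips with 20 to 120 N. Pads are 22 mm wide; open, the fingers measure 114 mm over their backs; the gripper's body (76 mm by 85 mm) begins 54 mm behind the grasp point. The pads swing forward as they close: fully open they stand 13 mm farther back than shut.
Start: joints at [-1.184, 0.469, -0.049, 1.532, 0.024, 1.141, -0.082], TCP at [0.273, 0.618, 0.256] pointing down, gripper open.
Joint ranges: [-2.59, 2.59], [-0.33, 1.99], [-1.39, 1.29], [0.1, 2.45], [-1.04, 4.18], [0.21, 1.99], [-2.66, 2.66]. Speed limits (rad/s): [2.57, 2.57, 3.14, 3.14, 3.14, 3.14, 3.14].

INTERFACE

Orientations are given as a unit quaternion [x, y, z, w].
In Python, from workcell import get_state, imaging, job, r gives the robot as it stands.
- The arm moves only by the tool send_rows, never from a script. Its argument "moves" is a list of rows, each a list of 4 numbers: the shift along the world's x, y, z in units of 25 mm (1.0 is 25 mm), then the turn about the world's z in units of 8 degrees (1.0 is 8 degrees). A call has exactly 10 rows; each row is the pose to reach, as a shift and turn from the pose commanded when the call began; what a row does not reach only later rows make up. A row lasts 1/10 s, in which the tool goes at most 50 mm and 8.59 degrees, less where a joint would pass 70% of its speed; a pose out of reach is approached as far as the arm can. A call with a gripper value outside its range is refused whole. "gripper" is the finger opening in mm, from 0 to 85.4, set as the call begins (left out, the last holds). The fingers move at their own pace and stop on an object; "force" is the grip in N (left out, the last holds). Time passes only in rows, so rows that repeat a pose let the fingers close, or fill a call up. It gives the time, the measured TCP pose, the force and the opening at its end, in the units of the state.
- get_state(): the state, without advancing time (a new reading comes with each control period).
- imaging.read_camera(name): name is "scene" or "side" or "wrist"; returns a dict with "pixels" (384x512x3 uint8, red, green, blue), "vfov" (degrees; the focal length in pixels is half the picture's height over the tangent of half this angle, whatever the lens; pixels are square), "cx", "cy" (the principal point, pixels), "k1" (the pictures are not rectified: a ray, as slopes to the right and down, at radius r is drawn at 1 + k1 r^2 times it, then the intrinsics apply), "eye" and "rotation" of the camera in the world. Camera axes: x right, y up, looking along -z (the intrinsics and any distortion apply to the point x, -y, -z); pixel columns grow to the right and rows downward; lengths in m; the calibration is good to about 2 mm. A picture is of the moment at which its call begins. There is no depth.
- job.finish_job(): hands the job in, once; it reports no verdict.
The state is a dict: "t": time; "joints": joint angles; "dq": joint speeds; "tau": joint torques, N m; "position": TCP position; "eef_rot": TCP orientation; "ft_force": force on the tool from outside, world axes, zero at the start; "ft_torque": the same for the moment, N m; "finger_gap": opening from 0.0 (shut) to 1.0 (fully open).
Only numpy, scipy, OpenCV 4.12 (cv2) and the standard library are available. Lean on these libraries where they do the work, as an engineer would, in place of code of your own. Each camera call takes 0.05 s, during which the arm holds its last target. There are 200 camera calls.

## Working session

There is one attempt and no reset: what is moved stays moved. The work goes in short steps, Python scripts to look and compute and a tool call to move; the robot and the scene stay as the last step left them, time stands still between calls to the robot, and variables do not carry over. Pictures are saved under pics/ and viewed, about 8 in all and at most 12, crops included, and the job is handed in when it is done.

Besides the shell and the picture viewer there is one more tool, called after "Emit:" by a JSON object that holds its "op" and its "data". send_rows: Moves the arm, as the interface text tells. Its arguments: {"type":"object","properties":{"moves":{"type":"array"},"gripper":{"type":"number"},"force":{"type":"number"}},"required":["moves"]}

```bash
ls; mkdir -p pics
cat > h.py <<'E'
import numpy as np, cv2
from workcell import get_state, imaging, job, r
def cam(n):
    c=imaging.read_camera(n); c['f']=c['pixels'].shape[0]/2/np.tan(np.radians(c['vfov'])/2)
    c['eye']=np.array(c['eye']); c['R']=np.array(c['rotation']).reshape(3,3); return c
def save(c,name,box=None,s=1):
    p=c['pixels']
    if box: p=p[box[1]:box[3],box[0]:box[2]]
    p=cv2.resize(p,None,fx=s,fy=s,interpolation=cv2.INTER_CUBIC); cv2.imwrite('pics/'+name,p[:,:,::-1])
def ray(c,u,v):
    d=np.array([(u-c['cx'])/c['f'],(v-c['cy'])/c['f']]); s=d.copy()
    for _ in range(30): s=d/(1+c['k1']*(s@s))
    w=c['R']@np.array([s[0],-s[1],-1]); return w/np.linalg.norm(w)
def onz(c,u,v,z):
    w=ray(c,u,v); return c['eye']+w*(z-c['eye'][2])/w[2]
def proj(c,P):
    q=c['R'].T@(np.array(P)-c['eye']); s=np.array([q[0],-q[1]])/-q[2]; s=s*(1+c['k1']*(s@s))
    return s*c['f']+[c['cx'],c['cy']]
def tri(c1,p1,c2,p2):
    a,b=ray(c1,*p1),ray(c2,*p2); A=np.stack([a,-b],1); t=np.linalg.lstsq(A,c2['eye']-c1['eye'],rcond=None)[0]
    x,y=c1['eye']+a*t[0],c2['eye']+b*t[1]; return (x+y)/2,np.linalg.norm(x-y)
E
python3 - <<'E'
from h import *
a=cam('scene');b=cam('side')
im=np.vstack([a['pixels'],b['pixels']]); 
save(a,'scene0.png',None,1.55);save(b,'side0.png',None,1.55)
for c in(a,b):print(c['eye'],c['f'],c['cx'],c['cy'],c['k1'],c['R'].round(3).tolist())
s=get_state();print(s['position'],s['eef_rot'],s['ft_force'],r.finger_overhang)
E
```

```text
picsTraceback (most recent call last):
  File "<stdin>", line 2, in <module>
  File "h.py", line 5, in cam
    c['eye']=np.array(c['eye']); c['R']=np.array(c['rotation']).reshape(3,3); return c
                                        ~~~~~~~~~~~~~~~~~~~~~~~~~~~~~~~^^^^^
ValueError: cannot reshape array of size 4 into shape (3,3)
```

Rotation is a quaternion.

```bash
sed -i "s/np.array(c\['rotation'\]).reshape(3,3)/Rotation.from_quat(c['rotation']).as_matrix()/; 1a from scipy.spatial.transform import Rotation" h.py
python3 - <<'E'
from h import *
a=cam('scene');b=cam('side')
save(a,'scene0.png',None,1.55);save(b,'side0.png',None,1.55)
for c in(a,b):print(c['eye'],c['f'],c['cx'],c['cy'],c['k1'],c['R'].round(3).tolist())
s=get_state();print(s['position'],s['eef_rot'],s['ft_force'],r.finger_overhang)
E
```

```text
[1.3134293  0.73176462 1.17530542] 481.8979398536012 249.81137179082725 184.78343049001597 -0.07935056476484126 [[-0.698, -0.508, 0.505], [0.716, -0.512, 0.474], [0.018, 0.692, 0.721]]
[ 0.11906804 -0.86318148  1.17060525] 472.0643332784924 256.74862387205326 197.234307965868 0.05597554541762177 [[0.884, 0.344, -0.316], [-0.467, 0.637, -0.613], [-0.009, 0.69, 0.724]]
[0.27247144 0.61712032 0.25550549] [ 2.06389449e-01  9.78469635e-01 -7.40922650e-04 -1.38188396e-04] [-0.42984465 -0.55169208  0.662564  ] 0.025
```

View pics/scene0.png

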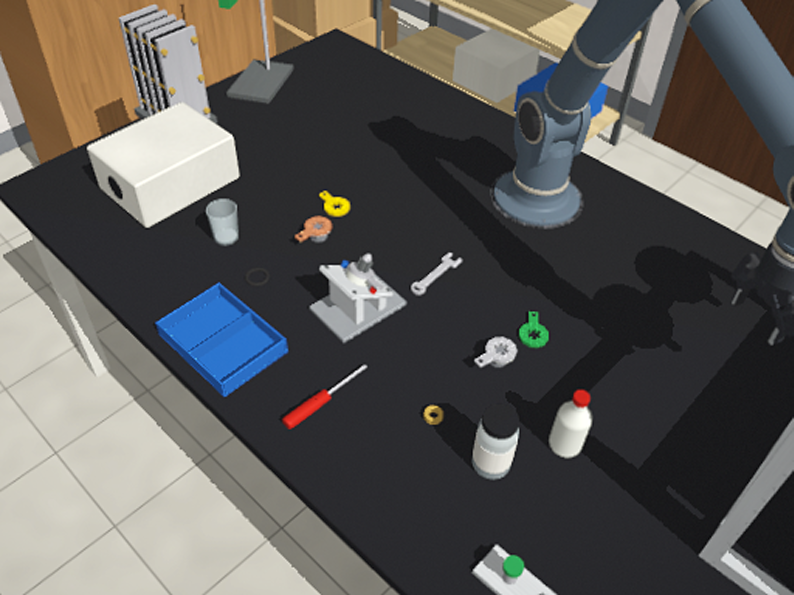

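View pics/side0.png

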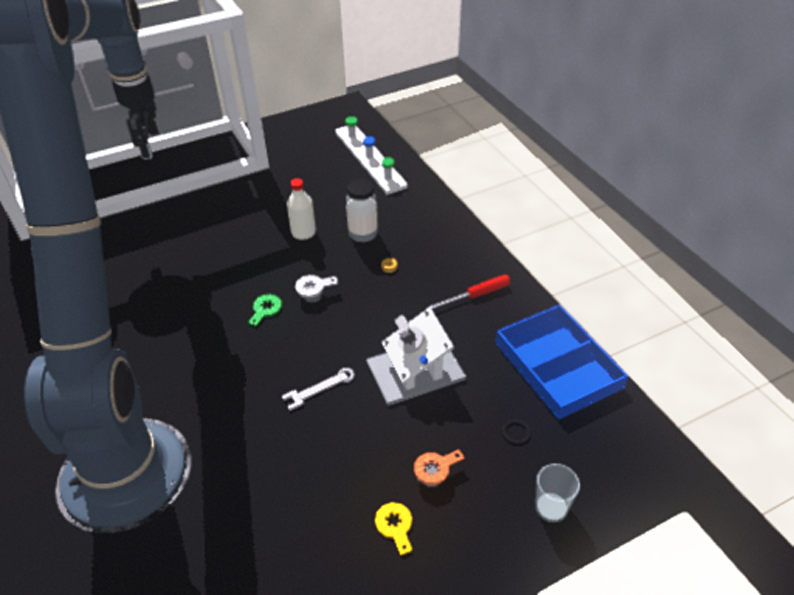

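```bash
cat > meas.py <<'E'
from h import *
def plate(c,kind,guess,z):
    hsv=cv2.cvtColor(c['pixels'],cv2.COLOR_RGB2HSV).astype(int); H,S,V=hsv[...,0],hsv[...,1],hsv[...,2]
    if kind=='copper': m=(H<16)&(S>100)&(V>70)
    else: m=(S<70)&(V>95)
    m=m.astype(np.uint8)
    u0=proj(c,guess); roi=np.zeros_like(m); cv2.circle(roi,(int(u0[0]),int(u0[1])),42,1,-1); m&=roi
    n,l,st,ce=cv2.connectedComponentsWithStats(m); k=max(range(1,n),key=lambda i:st[i,4]); m=(l==k).astype(np.uint8)
    cs=cv2.findContours(m,cv2.RETR_EXTERNAL,cv2.CHAIN_APPROX_NONE)[0]; ct=max(cs,key=cv2.contourArea)[:,0]
    W=np.array([onz(c,u,v,z)[:2] for u,v in ct]); o=np.array(guess[:2])
    g=np.zeros((400,400),np.uint8); cv2.fillPoly(g,[((W-o)*2000+200).astype(np.int32)],255)
    body=cv2.morphologyEx(g,cv2.MORPH_OPEN,cv2.getStructuringElement(cv2.MORPH_ELLIPSE,(81,81)))
    M=cv2.moments(body,True); ctr=o+(np.array([M['m10'],M['m01']])/M['m00']-200)/2000
    tab=cv2.subtract(g,cv2.dilate(body,np.ones((7,7),np.uint8))); n,l,st,ce=cv2.connectedComponentsWithStats(tab)
    k=max(range(1,n),key=lambda i:st[i,4]); t=o+(ce[k]-200)/2000
    return ctr,M['m00']/4,t,np.degrees(np.arctan2(*(t-ctr)[::-1])),st[k,4]/4
E
python3 - <<'E'
from meas import *
a=cam('scene');b=cam('side')
gc=tri(a,(318/1.55,227/1.55),b,(433/1.55,466/1.55)); gs=tri(a,(500/1.55,350/1.55),b,(312/1.55,286/1.55))
print(gc,gs)
print('nose',tri(a,(367/1.55,256/1.55),b,(403/1.55,320/1.55)))
for k,g in(('copper',gc[0]),('steel',gs[0])):
    for c in(a,b):
        try: print(k,*plate(c,k,[g[0],g[1],.033],.032))
        except Exception as e: print(k,e)
def crop(c,u,v,h=26): return cv2.resize(c['pixels'][int(v-h):int(v+h),int(u-h):int(u+h)],(390,290) if 0 else (290,290),interpolation=cv2.INTER_CUBIC)
t=np.hstack([crop(a,235,183,32),crop(b,268,228,32)]);d=np.hstack([crop(a,204,147),crop(a,322,226)])
cv2.imwrite('pics/crops.png',np.vstack([t,d])[:,:,::-1])
E
```

```text
(array([ 0.48815714, -0.27054976,  0.02524897]), np.float64(0.004079222920571935)) (array([0.47769187, 0.25407704, 0.02481616]), np.float64(0.005407149950855915))
nose (array([ 0.559298  , -0.03232553,  0.14404259]), np.float64(0.003037210543016742))
copper [ 0.48875244 -0.27103917] 3055.0 [ 0.53757274 -0.26857335] 2.891434573412041 678.25
copper [ 0.48277526 -0.27587518] 3181.25 [ 0.53103941 -0.27595127] -0.09032506471365517 662.5
steel [0.47876886 0.25774061] 3192.0 [0.52474332 0.24817414] -11.75451004603058 602.5
steel [0.47318794 0.25016266] 3401.5 [0.52016811 0.24229847] -9.502864199900419 662.75
```

View pics/crops.png

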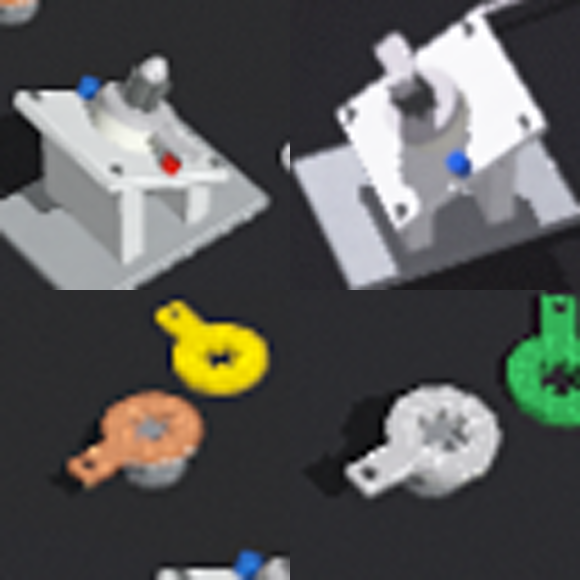

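Emit:
{"op": "send_rows", "data": {"moves": [[0.7,-1.85,0,0.3],[1.4,-3.7,0,0.6],[2.1,-5.55,0,0.9],[2.8,-7.4,0,1.2],[3.5,-9.25,0,1.5],[4.2,-11.1,0,1.8],[4.9,-12.95,0,2.1],[5.6,-14.8,0,2.4],[6.3,-16.65,0,2.8],[7.0,-18.5,0,3.15]], "gripper": 85, "force": 40}}

```text
t: 1.25
position: [0.4479, 0.153, 0.2566]
eef_rot: [-0.013, 1.0, 0.0, 0.0]
ft_force: [1.6, 0.1, -0.5]
finger_gap: 0.993
```

Run:
```python
from h import *
s=get_state();print(s['position'],s['eef_rot'],s['t'])
a=cam('scene');b=cam('side')
def blob(c,h0,h1):
    hsv=cv2.cvtColor(c['pixels'],cv2.COLOR_RGB2HSV).astype(int);m=((hsv[...,0]-h0)%180<=(h1-h0))&(hsv[...,1]>140)&(hsv[...,2]>60)
    n,l,st,ce=cv2.connectedComponentsWithStats(m.astype(np.uint8));return [(ce[i].round(2),st[i,4]) for i in range(1,n) if 4<st[i,4]<80]
for c in(a,b):print('blue',blob(c,100,125),'red',blob(c,172,185))
```

```text
[0.44793122 0.1530438  0.25661795] [-1.31662447e-02  9.99913238e-01  2.47834615e-04  3.22692527e-04] 1.25
blue [(array([373.44,  48.78]), np.int32(9)), (array([222.  , 169.63]), np.int32(19))] red [(array([240.18, 186.82]), np.int32(11))]
blue [(array([238.08,  90.54]), np.int32(37)), (array([272.75, 231.69]), np.int32(16))] red []
```

Emit:
{"op": "send_rows", "data": {"moves": [[0.17,-1.9,0,0],[0.34,-3.8,0,0],[0.5,-5.7,0,0],[0.7,-7.6,0,0],[0.85,-9.5,0,0],[1.0,-11.4,0,0],[1.2,-13.3,0,0],[1.4,-15.2,-1.0,0],[1.52,-17.06,-2.0,0],[1.52,-17.06,-4.0,0]]}}

```text
t: 2.35
position: [0.4875, -0.2786, 0.1622]
eef_rot: [-0.008, 1.0, -0.004, 0.004]
ft_force: [1.0, 0.8, -0.9]
finger_gap: 0.992
```

Run:
```python
from h import *
a=cam('scene');b=cam('side');w=cam('wrist')
B,e=tri(a,(222,169.63),b,(272.75,231.69)); R=onz(a,240.18,186.82,B[2]); 
print('blue',B,e,'red',R,'sep',np.linalg.norm(R-B)); mid=(B+R)/2; th=np.arctan2(*(R-B)[:2][::-1])-np.pi/2
print('yaw',np.degrees(th)); n=np.array([-.5*np.cos(th),-.5*np.sin(th),.866]); print('nose if cap at 12mm',mid+.048*n)
p=onz(a,240.18,186.82,B[2]);print(get_state()['position'])
save(w,'w1.png',None,1.0)
```

```text
blue [ 0.56788746 -0.09323004  0.08794466] 0.0005456131312711111 red [0.58052413 0.00197284 0.08794466] sep 0.09603787445645105
yaw -7.560908389364258
nose if cap at 12mm [ 0.55041446 -0.04247068  0.12951266]
[ 0.48385467 -0.27008965  0.15725021]
```

View pics/w1.png

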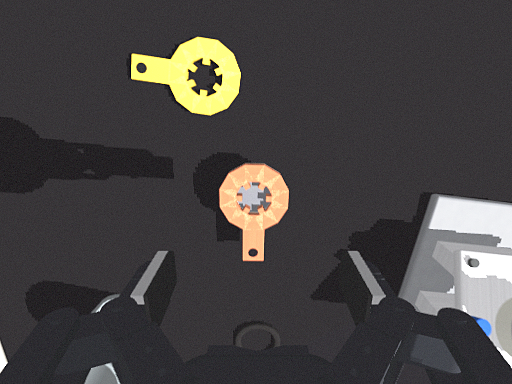

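```bash
sed -i 's/def plate(c,kind,guess,z):/def plate(c,kind,guess,z,rad=42):/; s/,42,1,-1/,rad,1,-1/' meas.py
python3 - <<'E'
from meas import *
a=cam('scene');b=cam('side');w=cam('wrist')
print(plate(w,'copper',[.486,-.2735,.033],.033,100)); print(get_state()['position'],get_state()['eef_rot'])
N=tri(a,(237.9,166),b,(258.5,204.8));print('nose',N)
for z in(.130,.137,.144): print(z,onz(a,237.9,166,z),onz(b,258.5,204.8,z))
print(w['eye'],w['R'].round(3).tolist())
E
```

```text
(array([ 0.48431853, -0.27517443]), 2931.0, array([ 0.53208033, -0.27512332]), np.float64(0.06131364584973593), np.float64(575.75))
[ 0.48719786 -0.27040138  0.16181077] [-1.29796437e-02  9.99914357e-01 -2.94387492e-04  1.64921267e-03]
nose (array([ 0.55901497, -0.02598386,  0.14494967]), np.float64(0.005471389783405392))
0.13 [ 0.55056462 -0.03832257  0.13      ] [ 0.5633949 -0.0118141  0.13     ]
0.137 [ 0.55567322 -0.0331656   0.137     ] [ 0.56040597 -0.01754112  0.137     ]
0.144 [ 0.56078183 -0.02800863  0.144     ] [ 0.55741705 -0.02326815  0.144     ]
[ 0.40281881 -0.27379202  0.27860968] [[-0.027, -0.944, -0.329], [1.0, -0.025, -0.009], [0.0, -0.329, 0.944]]
```

Emit:
{"op": "send_rows", "data": {"moves": [[-0.04,-0.1,-0.8,0],[-0.04,-0.1,-1.6,0],[-0.04,-0.1,-2.4,0],[-0.04,-0.1,-3.1,0],[-0.04,-0.1,-3.7,0],[-0.04,-0.1,-4.2,0],[-0.04,-0.1,-4.5,0],[-0.04,-0.1,-4.7,0],[-0.04,-0.1,-4.7,0],[-0.04,-0.1,-4.7,0]]}}

```text
t: 3.65
position: [0.4849, -0.2738, 0.0427]
eef_rot: [-0.012, 1.0, -0.0, 0.0]
ft_force: [0.7, 0.0, -0.3]
finger_gap: 0.998
```

Emit:
{"op": "send_rows", "data": {"moves": [[0,0,0,0],[0,0,0,0],[0,0,0,0],[0,0,0,0],[0,0,0,0],[0,0,0,0],[0,0,0,0],[0,0,0.1,0],[0,0,0.3,0],[0,0,0.6,0]], "gripper": 45, "force": 50}}

```text
t: 4.65
position: [0.4841, -0.2733, 0.0572]
eef_rot: [-0.012, 1.0, 0.0, -0.001]
ft_force: [-0.7, 0.6, -1.5]
finger_gap: 0.681
```

Emit:
{"op": "send_rows", "data": {"moves": [[0,0,1.0,0],[0,0,2.2,0],[0,0,3.4,-0.8],[0,0.3,4.6,-1.8],[0.5,1.0,5.6,-2.8],[1.0,2.0,6.4,-3.8],[1.5,3.0,7.1,-4.8],[2.0,4.0,7.1,-5.8],[2.4,5.0,7.1,-6.8],[2.6,6.0,7.1,-7.8]]}}

```text
t: 5.65
position: [0.5501, -0.1222, 0.2353]
eef_rot: [0.51, 0.86, 0.0, 0.0]
ft_force: [0.3, 0.4, -1.7]
finger_gap: 0.684
```

Emit:
{"op": "send_rows", "data": {"moves": [[0,0,0,-1],[0,0,0,-2],[0,0,0,-3],[0,0,0,-4],[0,0,0,-4.5],[0,0,0,-4.5],[0,0,0,-4.5],[0,0,0,-4.5],[0,0,0,-4.5],[0,0,0,-4.5]]}}

```text
t: 6.65
position: [0.5496, -0.1236, 0.2349]
eef_rot: [0.749, 0.663, 0.0, -0.0]
ft_force: [-0.5, 0.2, -0.5]
finger_gap: 0.68
```

Run:
```python
from h import *
w=cam('wrist'); s=get_state();print(s['position'],s['eef_rot'],s['finger_gap'],s['ft_force']);print(w['eye'],w['f'],proj(w,[.555,-.035,.14]))
save(w,'w2.png',None,1.5)
```

```text
[ 0.54955897 -0.12364147  0.2349073 ] [ 7.49015937e-01  6.62551970e-01  1.11340325e-04 -1.40791629e-05] 0.6826770639623383 [ 0.63770671  0.72004914 -1.94231063]
[ 0.5608122  -0.04093241  0.35265483] 291.86067501723494 [247.91887937  83.92638929]
```

View pics/w2.png

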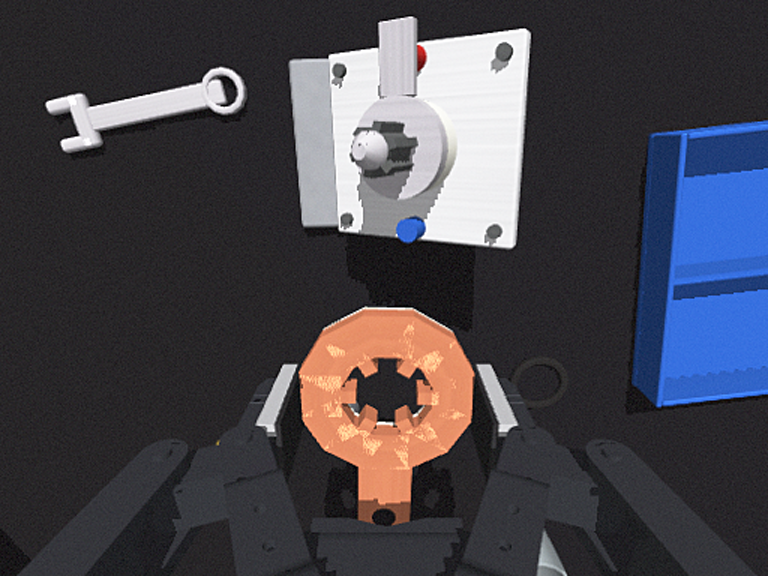

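```bash
cat > fit.py <<'E'
from h import *
def frame(p):
    R=Rotation.from_euler('zy',[p[3],np.radians(-30)]).as_matrix(); return R,np.array(p[:3])
E
python3 - <<'E'
from fit import *
from scipy.optimize import least_squares
import pickle
w=cam('wrist');a=cam('scene');b=cam('side')
f=[(w,(241.3,102.7),(0,0,36)),(w,(267,98),(0,0,0)),(w,(281,38),(0,47,-12)),(w,(273.3,152),(0,-47,-12)),(a,(222,169.6),(0,-47,-13)),(b,(272.75,231.7),(0,-47,-13)),(a,(240.2,186.8),(0,47,-13)),(a,(237.9,166),(0,0,36)),(b,(258.5,204.8),(0,0,36)),
(w,(220.7,40),(-55,60,-24)),(w,(352.7,19.5),(55,60,-24)),(w,(343.3,165.3),(55,-60,-24)),(w,(225.3,152.7),(-55,-60,-24))]
def res(p,sp=0):
    R,o=frame(p); return np.concatenate([proj(c,o+R@(np.array(m)/1000))-u for c,u,m in f])
s=least_squares(res,[.56,-.04,.106,-.13],loss='soft_l1'); print(s.x,np.degrees(s.x[3])); print(res(s.x).reshape(-1,2).round(1).tolist())
R,o=frame(s.x); print('nose',o+R@[0,0,.036],'spl',o+R@[0,0,.024])
np.save('hub.npy',s.x)
x0,y0,k=215,75,11
c=w['pixels'][y0:y0+50,x0:x0+75]; c=cv2.resize(c,None,fx=k,fy=k,interpolation=cv2.INTER_CUBIC)
for th in range(0,60,60):
  pass
for i in range(6):
  for z,col in((24,(255,0,0)),(0,(0,0,255))):
    t=np.radians(90+60*i); q=proj(w,o+R@np.array([.0136*np.cos(t),.0136*np.sin(t),z/1000])); cv2.circle(c,(int((q[0]-x0+.5)*k),int((q[1]-y0+.5)*k)),5,col,-1 if i==0 else 1)
cv2.imwrite('pics/hub.png',c[:,:,::-1])
E
```

```text
[ 0.56830596 -0.04748764  0.10013308 -0.14531543] -8.325961068854385
[[2.8, 0.4], [0.3, 1.0], [-5.6, -1.3], [-0.8, -0.9], [-0.3, 0.6], [0.5, 0.6], [-0.7, -1.4], [-2.0, -1.8], [1.8, 9.1], [6.4, -15.5], [-2.2, -4.0], [-9.7, 5.5], [5.7, 0.8]]
nose [ 0.55030596 -0.04748764  0.13130999] spl [ 0.55630596 -0.04748764  0.12091769]
```

View pics/hub.png

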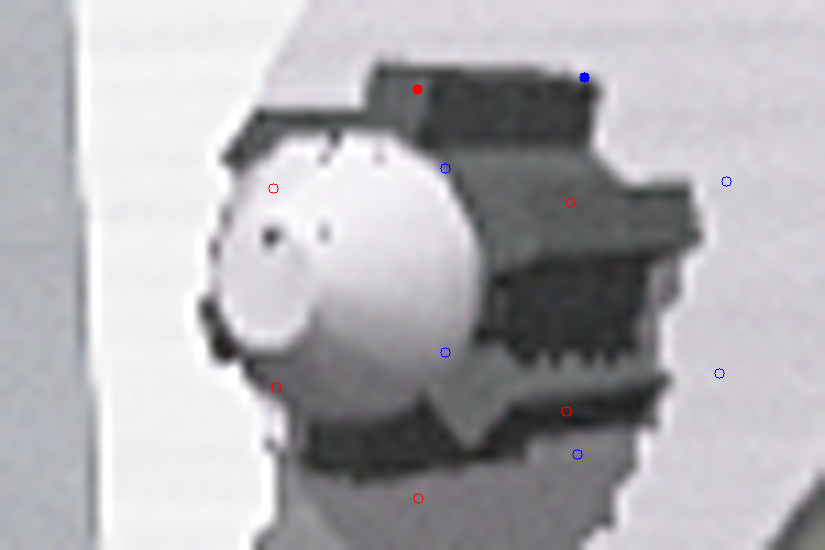

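```bash
sed -i "s/'zy'/'ZY'/" fit.py
cat > ff.py <<'E'
from fit import *
from scipy.optimize import least_squares
w=cam('wrist');a=cam('scene');b=cam('side')
for hx,hy in((60,55),(55,60)):
  f=[(w,(239,100),(0,0,36)),(w,(267,98),(0,0,0)),(w,(281,38),(0,47,-12)),(w,(273.3,152),(0,-47,-12)),(a,(222,169.6),(0,-47,-13)),(b,(272.75,231.7),(0,-47,-13)),(a,(240.2,186.8),(0,47,-13)),(a,(237.9,166),(0,0,36)),(b,(258.5,204.8),(0,0,36)),
(w,(220.7,40),(-hx,hy,-24)),(w,(352.7,19.5),(hx,hy,-24)),(w,(343.3,165.3),(hx,-hy,-24)),(w,(225.3,152.7),(-hx,-hy,-24))]
  def res(p):
    R,o=frame(p); return np.concatenate([proj(c,o+R@(np.array(m)/1000+[p[4]/1000 if abs(m[0])>1 else 0,0,0]))-u for c,u,m in f])
  s=least_squares(res,[.56,-.04,.106,-.13,0],loss='soft_l1'); print(s.cost,s.x,np.degrees(s.x[3])); print(res(s.x).reshape(-1,2).round(1).tolist())
  if hx==60 or s.cost<best: best=s.cost; np.save('hub.npy',s.x)
p=np.load('hub.npy');R,o=frame(p); print('nose',o+R@[0,0,.036],'spl',o+R@[0,0,.024])
x0,y0=215,75
for th in(-20,-10,0,10,20): print(th,[((proj(w,o+R@np.array([.0136*np.cos(t),.0136*np.sin(t),.024]))-[x0-.5,y0-.5])*11).round(0).tolist() for t in np.radians(th+np.array([90,30,-30,-90]))])
E
python3 ff.py
```

```text
25.675249253658 [ 0.56766371 -0.04690158  0.10106349 -0.10477124 -0.41484517] -6.002950130573863
[[3.8, -0.2], [-0.5, 0.4], [-7.9, -0.7], [-0.2, 0.3], [-0.5, -0.4], [0.7, -0.3], [-0.3, -1.1], [-1.3, -1.7], [1.2, 8.4], [0.5, -3.6], [-0.1, 0.2], [-1.6, -0.2], [1.6, 0.3]]
62.493446064058126 [ 0.56831325 -0.04696859  0.09867074 -0.13338669  1.95215814] -7.64249430904014
[[4.9, -1.1], [0.2, 0.3], [-5.6, 0.0], [-1.1, -0.0], [-0.3, 0.0], [0.5, 0.3], [-0.9, -0.3], [-1.4, -1.0], [1.3, 8.8], [9.5, -11.1], [-1.2, -3.5], [-7.2, 6.3], [6.8, 4.2]]
nose [ 0.54976241 -0.04501914  0.13224041] spl [ 0.55572951 -0.04564662  0.1218481 ]
-20 [[461.0, 73.0], [578.0, 235.0], [519.0, 432.0], [354.0, 462.0]]
-10 [[432.0, 64.0], [569.0, 199.0], [540.0, 407.0], [382.0, 472.0]]
0 [[401.0, 62.0], [556.0, 165.0], [558.0, 377.0], [410.0, 476.0]]
10 [[372.0, 66.0], [538.0, 134.0], [570.0, 344.0], [439.0, 474.0]]
20 [[343.0, 77.0], [515.0, 108.0], [578.0, 309.0], [468.0, 465.0]]
```

```bash
sed -i "s/,(w,(281,38),(0,47,-12))//; s/,(b,(258.5,204.8),(0,0,36))//; s/(w,(220.7,40),(-hx,hy,-24)),/(w,(238.6,100.9),(0,0,36)),/" ff.py; python3 ff.py
python3 - <<'E'
from meas import *
w=cam('wrist');s=get_state()
# plate in hand, top at TCP-? 
p=s['position']; 
hsv=cv2.cvtColor(w['pixels'],cv2.COLOR_RGB2HSV).astype(int);m=((hsv[...,0]<16)&(hsv[...,1]>100)&(hsv[...,2]>70)).astype(np.uint8)
m[320:]=0
inv=(1-m)[225:300,215:300]; n,l,st,ce=cv2.connectedComponentsWithStats(inv); print('hole',[(ce[i]+[215,225],st[i,4]) for i in range(1,n) if st[i,4]>300])
print(p,[proj(w,[p[0],p[1],p[2]-d]) for d in(0,.005,.01)])
for n in('scene','side'): print(n,onz(cam(n),*( (239,166.5) if n=='scene' else (259.7,213)),.133))
E
```

```text
9.283092230397425 [ 0.56565349 -0.04670447  0.09995013 -0.10118612  2.2019912 ] -5.797537664064289
[[1.1, -0.0], [-3.0, 0.5], [-2.3, 0.1], [0.0, -0.4], [0.1, 0.1], [0.2, -1.2], [-0.8, -1.7], [1.5, -0.9], [0.1, -0.2], [-1.0, -0.4], [2.0, 0.5]]
32.133795051750084 [ 0.56568592 -0.04683335  0.09543548 -0.10138151  8.00778994] -5.808732675605712
[[1.5, -0.0], [-3.1, 0.5], [-2.5, -0.7], [0.0, 0.6], [0.1, 1.1], [0.2, -0.2], [-0.9, -0.7], [1.9, -0.9], [-0.1, -6.2], [-1.9, 4.2], [11.1, 5.3]]
nose [ 0.54774556 -0.04488622  0.13112704] spl [ 0.55371487 -0.0454923   0.12073474]
-20 [[430.0, 75.0], [547.0, 236.0], [490.0, 432.0], [326.0, 463.0]]
-10 [[401.0, 66.0], [538.0, 200.0], [511.0, 407.0], [354.0, 472.0]]
0 [[371.0, 64.0], [525.0, 166.0], [528.0, 378.0], [383.0, 476.0]]
10 [[342.0, 69.0], [506.0, 136.0], [540.0, 345.0], [411.0, 474.0]]
20 [[314.0, 80.0], [484.0, 110.0], [548.0, 310.0], [439.0, 466.0]]
hole [(array([257.259375 , 260.5859375]), np.int32(1280))]
[ 0.54958229 -0.12359851  0.23483914] [array([254.84186841, 277.48160371]), array([254.92568471, 271.38396277]), array([255.00425075, 265.67045985])]
scene [ 0.5518988  -0.03211635  0.133     ]
side [ 0.54982236 -0.04493243  0.133     ]
```

Emit:
{"op": "send_rows", "data": {"moves": [[0,0.6,0,-0.4],[0,1.4,0,-0.8],[0,2.2,0,-1.2],[0,2.8,-0.3,-1.2],[0,3.04,-0.9,-1.2],[0,3.04,-1.5,-1.2],[0,3.04,-2.1,-1.2],[0,3.04,-2.5,-1.2],[0,3.04,-2.5,-1.2],[0,3.04,-2.5,-1.2]]}}

```text
t: 8.3
position: [0.5497, -0.0485, 0.1722]
eef_rot: [0.802, 0.597, -0.0, 0.0]
ft_force: [0.2, -0.7, -2.0]
finger_gap: 0.68
```

Run:
```python
from h import *
w=cam('wrist'); s=get_state();print(s['position'],s['eef_rot'],s['finger_gap'],s['ft_force']);print(w['eye'])
p=w['pixels'][200:330,170:345]; b=cam('side')['pixels'][165:260,210:330]
w1=cv2.resize(p,(538,400)); b1=cv2.resize(b,(505,400)); im=np.hstack([w1,b1]); im=cv2.resize(im,(800,int(400*800/im.shape[1])));cv2.imwrite('pics/w3.png',im[:,:,::-1])
```

```text
[ 0.54994996 -0.04836799  0.17267764] [8.02206264e-01 5.97046791e-01 2.69484497e-04 4.09223235e-04] 0.6848147305683616 [ 0.09317028  0.28429235 -2.36839541]
[0.57494705 0.03138219 0.28990784]
```

View pics/w3.png

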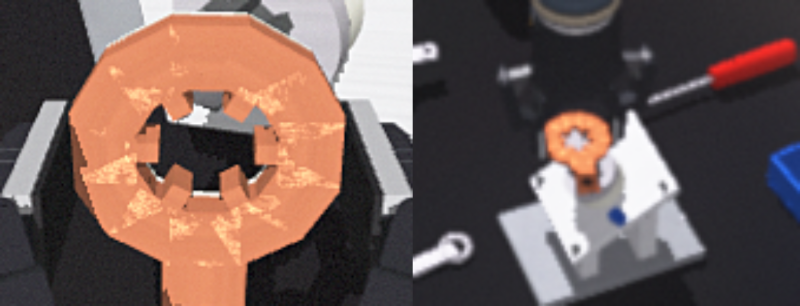

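Run:
```python
from h import *
w=cam('wrist')
print('pred nose px',proj(w,[.548,-.0448,.132]))
for z in(.128,.132,.136): print(z,onz(w,254.3,248.8,z))
print('hole',onz(w,258.2,261.5,.1727-.0105))
```

```text
pred nose px [250.10211297 233.44382749]
0.128 [ 0.54668561 -0.05782872  0.128     ]
0.132 [ 0.54738602 -0.0556278   0.132     ]
0.136 [ 0.54808643 -0.05342688  0.136     ]
hole [ 0.55245482 -0.04659849  0.1622    ]
```

Emit:
{"op": "send_rows", "data": {"moves": [[0,-0.08,-0.1,0],[0,-0.08,-0.2,0],[0,-0.08,-0.3,0],[0,-0.08,-0.4,0],[0,-0.08,-0.5,0],[0,-0.08,-0.6,0],[0,-0.08,-0.7,0],[0,-0.08,-0.8,0],[0,-0.08,-0.8,0],[0,-0.08,-0.8,0]]}}

```text
t: 9.45
position: [0.5496, -0.0495, 0.1523]
eef_rot: [0.802, 0.597, 0.0, -0.0]
ft_force: [-0.4, 0.2, -2.3]
finger_gap: 0.684
```

Run:
```python
from h import *
w=cam('wrist'); s=get_state();print(s['position'],s['finger_gap'],s['ft_force'],s['ft_torque'])
cv2.imwrite('pics/w4.png',cv2.resize(w['pixels'][200:330,170:345],(700,520),interpolation=cv2.INTER_CUBIC)[:,:,::-1])
```

```text
[ 0.54964257 -0.04948333  0.15238494] 0.6834116161812013 [ 0.58664217  0.29246221 -1.70439072] [ 0.09780281 -0.06789658 -0.05241633]
```

View pics/w4.png

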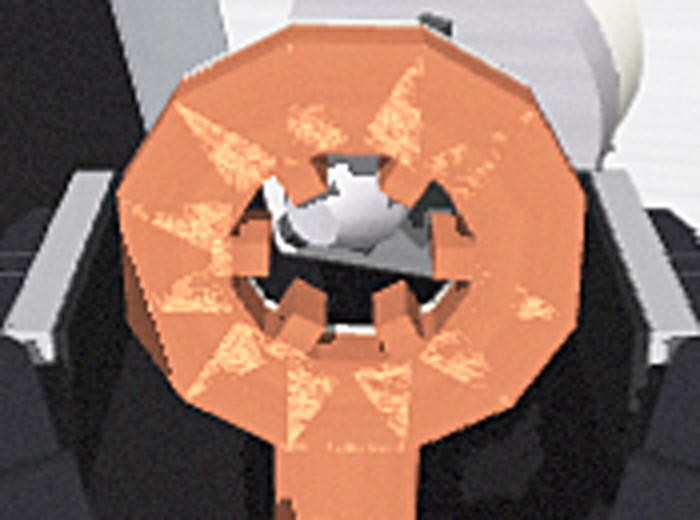

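Run:
```python
from h import *
w=cam('wrist');s=get_state();z=s['position'][2]
for zz in(.128,.132,.136): print(zz,onz(w,248,255.5,zz))
print('hole top',onz(w,257.5,263.5,z-.0097))
```

```text
0.128 [ 0.54519679 -0.05092129  0.128     ]
0.132 [ 0.54602991 -0.04863425  0.132     ]
0.136 [ 0.54686302 -0.04634721  0.136     ]
hole top [ 0.55149352 -0.0483103   0.14270264]
```

Emit:
{"op": "send_rows", "data": {"moves": [[-0.03,0.06,0,0],[-0.06,0.12,0,0],[-0.06,0.12,-0.03,0],[-0.06,0.12,-0.06,0],[-0.06,0.12,-0.09,0],[-0.06,0.12,-0.12,0],[-0.06,0.12,-0.12,0],[-0.06,0.12,-0.12,0],[-0.06,0.12,-0.12,0],[-0.06,0.12,-0.12,0]]}}

```text
t: 10.55
position: [0.5486, -0.0466, 0.1496]
eef_rot: [0.802, 0.597, 0.0, 0.0]
ft_force: [2.8, 0.3, -1.3]
finger_gap: 0.682
```

Emit:
{"op": "send_rows", "data": {"moves": [[0,0,0,0],[0,0,0,0],[0,0,0,0],[0,0,0,0],[0,0,0,0],[0,0,0.1,0],[0,0,0.5,0],[0,0,1.2,0],[0,0,2.0,0],[0,0,2.8,0]], "gripper": 85.4}}

```text
t: 11.55
position: [0.5481, -0.0468, 0.2208]
eef_rot: [0.802, 0.597, 0.0, 0.0]
ft_force: [1.4, -0.0, 0.2]
finger_gap: 0.999
```

Run:
```python
from h import *
w=cam('wrist'); s=get_state();print(s['position'],s['finger_gap'],s['ft_force'])
b=cam('side')['pixels'][175:255,215:325]
im=np.hstack([cv2.resize(w['pixels'][130:340,130:380],(430,361)),cv2.resize(b,(370,361))]);cv2.imwrite('pics/w5.png',im[:,:,::-1])
```

```text
[ 0.55010295 -0.04735159  0.22396106] 1.0031457298592257 [ 1.82190324 -1.08286417  2.01375068]
```

View pics/w5.png

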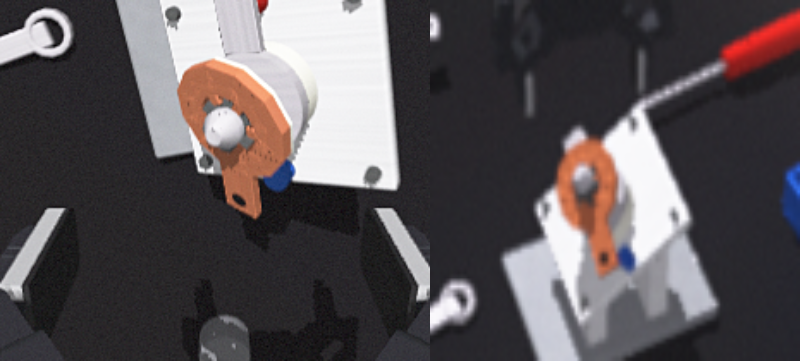

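Emit:
{"op": "send_rows", "data": {"moves": [[-0.1,0.07,0,-1],[-0.2,0.07,0,-2],[-0.4,0.07,0,-3],[-0.4,0.07,0,-4],[-0.4,0.07,0,-5],[-0.4,0.07,0,-6],[-0.4,0.07,0,-7],[-0.4,0.07,0,-8],[-0.4,0.07,-0.5,-9],[-0.4,0.07,-1.0,-9.9]], "gripper": 40}}

```text
t: 12.65
position: [0.5381, -0.0446, 0.1939]
eef_rot: [0.999, -0.053, 0.0, -0.0]
ft_force: [0.5, 0.1, 0.0]
finger_gap: 0.47
```

Emit:
{"op": "send_rows", "data": {"moves": [[0,0,-0.3,0],[0,0,-0.6,0],[0,0,-0.8,0],[0,0,-1.0,0],[0,0,-1.2,0],[0,0,-1.3,0],[0,0,-1.4,0],[0,0,-1.5,0],[0,0,-1.5,0],[0,0,-1.5,0]]}}

```text
t: 13.65
position: [0.5381, -0.0449, 0.1569]
eef_rot: [0.999, -0.051, 0.0, 0.0]
ft_force: [-0.3, -1.2, -0.8]
finger_gap: 0.47
```

Emit:
{"op": "send_rows", "data": {"moves": [[0.04,0,-0.06,0],[0.07,0,-0.12,0],[0.1,0,-0.18,0],[0.14,0,-0.24,0],[0.17,0,-0.3,0],[0.2,0,-0.34,0],[0.2,0,-0.34,0],[0.2,0,-0.34,0],[0.2,0,-0.34,0],[0.2,0,-0.34,0]]}}

```text
t: 14.65
position: [0.5431, -0.0448, 0.1484]
eef_rot: [0.999, -0.051, 0.0, 0.0]
ft_force: [-0.6, 0.5, -1.2]
finger_gap: 0.466
```

Emit:
{"op": "send_rows", "data": {"moves": [[0.04,0,-0.06,0],[0.07,0,-0.12,0],[0.1,0,-0.18,0],[0.14,0,-0.24,0],[0.17,0,-0.3,0],[0.2,0,-0.34,0],[0.2,0,-0.34,0],[0.2,0,-0.34,0],[0.2,0,-0.34,0],[0.2,0,-0.34,0]]}}

```text
t: 15.65
position: [0.5481, -0.0449, 0.1399]
eef_rot: [0.999, -0.051, 0.0, 0.0]
ft_force: [0.3, -0.3, 0.2]
finger_gap: 0.469
```

Emit:
{"op": "send_rows", "data": {"moves": [[0.04,0,-0.06,0],[0.07,0,-0.12,0],[0.1,0,-0.18,0],[0.14,0,-0.24,0],[0.17,0,-0.3,0],[0.2,0,-0.34,0],[0.2,0,-0.34,0],[0.2,0,-0.34,0],[0.2,0,-0.34,0],[0.2,0,-0.34,0]]}}

```text
t: 16.65
position: [0.551, -0.0451, 0.1347]
eef_rot: [0.999, -0.051, -0.003, -0.003]
ft_force: [-16.1, 5.2, 35.9]
finger_gap: 0.466
```

Run:
```python
from meas import *
w=cam('wrist');b=cam('side'); s=get_state();print(s['position'],s['finger_gap'],s['ft_force'],s['ft_torque'])
n=np.array([-.497,.052,.866]);o=np.array([.5649,-.0474,.1058])
y=np.array([.104,.9945,0.]);
for c,nm in((w,'w'),(b,'b'),(cam('scene'),'s')):
    hsv=cv2.cvtColor(c['pixels'],cv2.COLOR_RGB2HSV).astype(int);m=((hsv[...,0]<16)&(hsv[...,1]>100)&(hsv[...,2]>60)).astype(np.uint8)
    u0=proj(c,o).astype(int);mm=np.zeros_like(m);cv2.circle(mm,tuple(int(v) for v in u0),90 if nm=='w' else 30,1,-1);m&=mm
    M=cv2.moments(m,True); print(nm,M['m00'],(M['m10']/M['m00'],M['m01']/M['m00']) if M['m00'] else 0, [proj(c,o+n*h-.006*y).round(1).tolist() for h in(.005,.017,.029)])
```

```text
[ 0.55101454 -0.04504093  0.13470815] 0.46445286057082963 [-16.75709218   5.78993765  36.92981078] [0.98976425 3.46952242 0.08726506]
w 5028.0 (261.16109785202866, 225.0620525059666) [[268.1, 235.7], [268.4, 255.5], [268.9, 277.4]]
b 128.0 (263.4765625, 224.9140625) [[264.6, 218.5], [262.7, 216.8], [260.8, 215.0]]
s 111.0 (232.34234234234233, 173.07207207207207) [[232.1, 170.0], [233.5, 166.8], [235.0, 163.5]]
```

Emit:
{"op": "send_rows", "data": {"moves": [[-0.1,0,0.6,0],[-0.2,0,1.8,0],[-0.3,0,3.0,0],[-0.6,0.8,4.2,-0.6],[-0.9,2.4,4.2,-0.6],[-1.3,4.0,4.2,-0.6],[-1.7,5.6,4.2,-0.6],[-2.1,7.2,4.2,-0.6],[-2.5,8.8,4.2,-0.6],[-2.8,10.4,4.2,-0.6]]}}

```text
t: 17.8
position: [0.4823, 0.2169, 0.2365]
eef_rot: [0.996, -0.092, -0.0, -0.0]
ft_force: [0.7, -0.2, -0.6]
finger_gap: 0.47
```

Run:
```python
from meas import *
w=cam('wrist');b=cam('side');a=cam('scene'); s=get_state();print(s['position'],s['eef_rot'],s['ft_force'])
print(proj(w,[.476,.254,.033]));
try: print(plate(w,'steel',[.476,.254,.033],.033,100))
except Exception as e: print(e)
n=np.array([-.497,.052,.866]);o=np.array([.5649,-.0474,.1058])
im=np.hstack([cv2.resize(b['pixels'][190:250,230:305],(400,320),interpolation=cv2.INTER_CUBIC),cv2.resize(a['pixels'][145:205,200:275],(400,320),interpolation=cv2.INTER_CUBIC)]);cv2.imwrite('pics/w6.png',im[:,:,::-1])
```

```text
[0.48235513 0.21841681 0.23588521] [ 9.96009232e-01 -8.92492643e-02 -5.44482661e-05  4.18961031e-04] [-0.58646209 -0.79471832  0.45607012]
[225.85064194 182.2831534 ]
(array([0.47336393, 0.25629308]), 3276.0, array([0.52051385, 0.24731381]), np.float64(-10.782336433933724), np.float64(713.0))
```

View pics/w6.png

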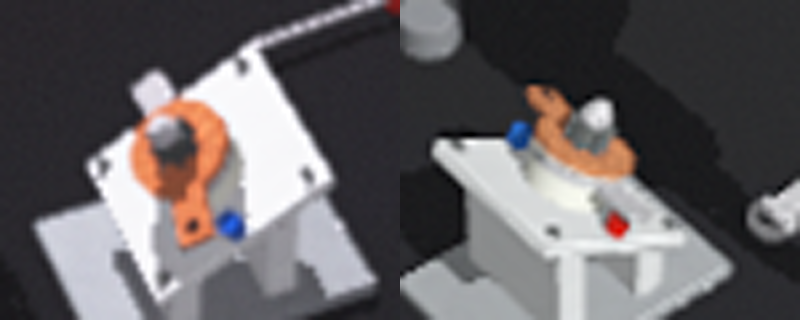

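Emit:
{"op": "send_rows", "data": {"moves": [[-0.2,0.8,-0.5,0],[-0.4,1.6,-1.5,0],[-0.4,1.6,-2.5,0],[-0.4,1.6,-3.5,0],[-0.4,1.6,-4.0,0],[-0.4,1.6,-4.0,0],[-0.4,1.6,-4.0,0],[-0.4,1.6,-4.0,0],[-0.4,1.6,-4.0,0],[-0.4,1.6,-4.0,0]], "gripper": 85.4}}

```text
t: 18.95
position: [0.4734, 0.2554, 0.137]
eef_rot: [0.996, -0.093, 0.0, -0.0]
ft_force: [-0.0, 0.1, -0.1]
finger_gap: 0.997
```

Run:
```python
from meas import *
w=cam('wrist');a=cam('scene');s=get_state();print(s['position'],s['eef_rot'])
print('green',onz(a,345,213,.01))
try: print(plate(w,'steel',[.4735,.2555,.033],.033,110))
except Exception as e: print(e)
```

```text
[0.47319833 0.25535982 0.13673288] [ 9.95716902e-01 -9.24539057e-02  2.23234451e-04 -2.78128952e-04]
green [0.37174832 0.26748029 0.01      ]
(array([0.4741727 , 0.25305765]), 3009.5, array([0.52116553, 0.24430157]), np.float64(-10.554771428660793), np.float64(589.0))
```

Emit:
{"op": "send_rows", "data": {"moves": [[0,-0.08,-0.8,0],[0,-0.08,-1.6,0],[0,-0.08,-2.3,0],[0,-0.08,-2.9,0],[0,-0.08,-3.4,0],[0,-0.08,-3.7,0],[0,-0.08,-3.76,0],[0,-0.08,-3.76,0],[0,-0.08,-3.76,0],[0,-0.08,-3.76,0]]}}

```text
t: 20.05
position: [0.4734, 0.2534, 0.0429]
eef_rot: [0.996, -0.093, 0.0, -0.0]
ft_force: [0.2, 0.9, -0.4]
finger_gap: 0.997
```

Emit:
{"op": "send_rows", "data": {"moves": [[0,0,0,0],[0,0,0,0],[0,0,0,0],[0,0,0,0],[0,0,0,0],[0,0,0,0],[0,0,0,0],[0,0,0.1,0],[0,0,0.4,0],[0,0,1.0,0]], "gripper": 45, "force": 50}}

```text
t: 21.05
position: [0.4723, 0.2528, 0.0673]
eef_rot: [0.996, -0.093, -0.001, 0.001]
ft_force: [0.1, 0.8, -2.1]
finger_gap: 0.685
```

Emit:
{"op": "send_rows", "data": {"moves": [[0,0,1.6,0],[0,0,3.2,0.6],[0,0,4.8,1.5],[0.3,-0.8,6.0,2.5],[0.6,-2.0,6.8,3.5],[1.0,-3.6,6.8,4.5],[1.4,-5.2,6.8,5.5],[1.8,-6.8,6.8,6.5],[2.2,-8.4,6.8,7.5],[2.5,-10.0,6.8,8.5]]}}

```text
t: 22.05
position: [0.5357, 0.001, 0.2384]
eef_rot: [0.876, 0.482, 0.001, 0.0]
ft_force: [0.3, -0.9, -2.1]
finger_gap: 0.685
```

Emit:
{"op": "send_rows", "data": {"moves": [[0.2,-1.5,0,0.9],[0.4,-3.0,0,1.96],[0.5,-4.5,0,1.96],[0.5,-5.9,0,1.96],[0.5,-5.9,0,1.96],[0.5,-5.9,0,1.96],[0.5,-5.9,0,1.96],[0.5,-5.9,0,1.96],[0.5,-5.9,0,1.96],[0.5,-5.9,0,1.96]]}}

```text
t: 23.05
position: [0.5482, -0.1435, 0.2373]
eef_rot: [0.803, 0.596, 0.0, -0.0]
ft_force: [-0.5, -0.4, -1.8]
finger_gap: 0.685
```

Run:
```python
from meas import *
w=cam('wrist');s=get_state();p=s['position'];print(p,s['eef_rot'],s['ft_force'],s['finger_gap'])
n=np.array([-.497,.052,.866]);n/=np.linalg.norm(n);o=np.array([.5649,-.0474,.1058]);P=o+n*.008
y=np.array([.104,.9945,0.]);y-=n*(y@n);y/=np.linalg.norm(y);x=np.cross(y,n)
hsv=cv2.cvtColor(w['pixels'],cv2.COLOR_RGB2HSV).astype(int);m=((hsv[...,0]<16)&(hsv[...,1]>100)&(hsv[...,2]>60)).astype(np.uint8)
k,l,st,ce=cv2.connectedComponentsWithStats(m);i=max(range(1,k),key=lambda j:st[j,4]);m=(l==i).astype(np.uint8)
print('area',st[i].tolist())
ct=max(cv2.findContours(m,0,1)[0],key=cv2.contourArea)[:,0]
Q=[]
for u,v in ct:
    d=ray(w,u,v);q=w['eye']+d*((P-w['eye'])@n)/(d@n)-P;Q.append([q@x,q@y])
Q=np.array(Q)*1000;print('ext',Q.min(0),Q.max(0))
t=Q[Q[:,1]<-45];print('tab pts',len(t),t.mean(0),'ang',np.degrees(np.arctan2(t.mean(0)[0],-t.mean(0)[1])))
body=Q[Q[:,1]>-25];c,r_=cv2.minEnclosingCircle(body.astype(np.float32));print('body',c,r_)
# steel hole in hand
print('tcpaxis',proj(w,[p[0],p[1],p[2]-.0097]))
save(w,'w7.png',None,1.5)
```

```text
[ 0.548171   -0.14371149  0.23734164] [ 8.03229848e-01  5.95669211e-01  3.34344220e-05 -3.50413216e-05] [ 0.04469998 -0.37419469 -1.40193583] 0.6816960679179606
area [204, 31, 69, 120, 3972]
ext [-31.98544946 -58.4328091 ] [32.59353654 31.62788123]
tab pts 70 [-13.67212911 -51.69780654] ang -14.813445393545603
body (0.3040437698364258, 1.027471661567688) 32.29096984863281
tcpaxis [254.71978331 266.73661562]
```

View pics/w7.png

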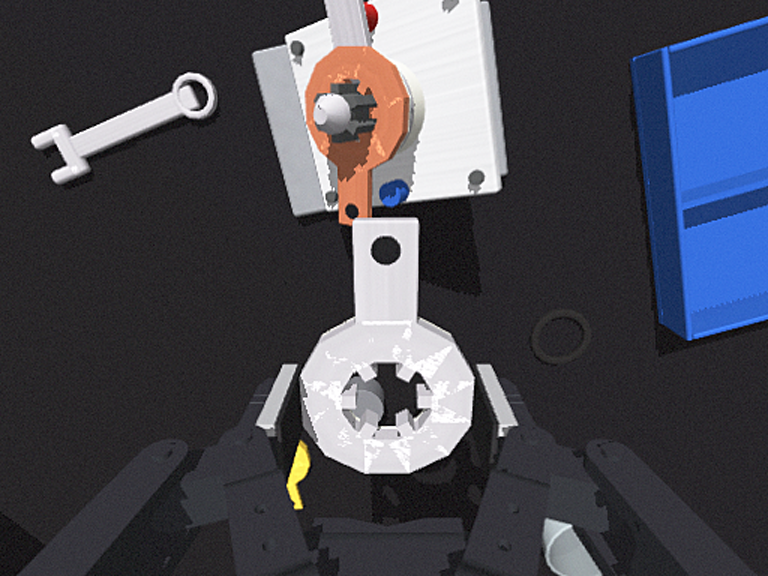

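Emit:
{"op": "send_rows", "data": {"moves": [[0,1.2,0,-0.4],[0,2.6,0,-0.4],[0,3.6,-0.5,-0.4],[0,3.97,-1.3,-0.4],[0,3.97,-2.0,-0.4],[0,3.97,-2.6,-0.4],[0,3.97,-3.0,-0.4],[0,3.97,-3.1,-0.4],[0,3.97,-3.1,-0.4],[0,3.97,-3.1,-0.4]]}}

```text
t: 24.1
position: [0.5486, -0.0456, 0.1605]
eef_rot: [0.82, 0.572, 0.001, 0.0]
ft_force: [-0.2, 0.0, -2.1]
finger_gap: 0.682
```

Emit:
{"op": "send_rows", "data": {"moves": [[0,0,-0.08,0],[0,0,-0.16,0],[0,0,-0.24,0],[0,0,-0.3,0],[0,0,-0.36,0],[0,0,-0.4,0],[0,0,-0.4,0],[0,0,-0.4,0],[0,0,-0.4,0],[0,0,-0.4,0]]}}

```text
t: 25.1
position: [0.5486, -0.0449, 0.1501]
eef_rot: [0.82, 0.573, 0.001, 0.0]
ft_force: [2.7, 0.6, 0.3]
finger_gap: 0.678
```

Same contact signature as with the copper plate (fx ≈ 2.7 N). Release and rise.

Emit:
{"op": "send_rows", "data": {"moves": [[0,0,0,0],[0,0,0,0],[0,0,0,0],[0,0,0,0],[0,0,0,0],[0,0,0.1,0],[0,0,0.5,0],[0,0,1.2,0],[0,0,2.0,0],[0,0,2.8,0]], "gripper": 85.4}}

```text
t: 26.1
position: [0.5481, -0.0453, 0.2213]
eef_rot: [0.82, 0.572, 0.0, 0.0]
ft_force: [0.1, 0.5, 0.1]
finger_gap: 1.0
```

Emit:
{"op": "send_rows", "data": {"moves": [[-0.1,0,0,-1],[-0.2,0,0,-2],[-0.4,0,0,-3],[-0.4,0,0,-4],[-0.4,0,0,-5],[-0.4,0,0,-6],[-0.4,0,0,-7],[-0.4,0,0,-8],[-0.4,0,-0.5,-9],[-0.4,0,-1.0,-9.6]], "gripper": 40}}

```text
t: 27.1
position: [0.5386, -0.0449, 0.1955]
eef_rot: [0.998, -0.062, 0.001, -0.0]
ft_force: [0.4, 0.2, -0.4]
finger_gap: 0.47
```

Run:
```python
from h import *
a=cam('scene');b=cam('side');s=get_state();print(s['position'],s['eef_rot'],s['ft_force'])
im=np.hstack([cv2.resize(b['pixels'][185:250,225:305],(400,325),interpolation=cv2.INTER_CUBIC),cv2.resize(a['pixels'][140:205,200:280],(400,325),interpolation=cv2.INTER_CUBIC)]);cv2.imwrite('pics/w8.png',im[:,:,::-1])
```

```text
[ 0.53733313 -0.04464228  0.19408724] [ 9.98177076e-01 -6.03392199e-02 -1.24944784e-03  3.78520979e-04] [-0.33104404  0.15700717 -0.45886372]
```

Emit:
{"op": "send_rows", "data": {"moves": [[0,0,-0.3,0],[0,0,-0.6,0],[0,0,-0.8,0],[0,0,-1.0,0],[0,0,-1.2,0],[0,0,-1.3,0],[0,0,-1.4,0],[0,0,-1.5,0],[0,0,-1.5,0],[0,0,-1.5,0]]}}

```text
t: 28.2
position: [0.5381, -0.0451, 0.1574]
eef_rot: [0.998, -0.061, 0.0, 0.0]
ft_force: [-1.3, -0.5, -1.0]
finger_gap: 0.468
```

Emit:
{"op": "send_rows", "data": {"moves": [[0.04,0,-0.06,0],[0.07,0,-0.12,0],[0.1,0,-0.18,0],[0.14,0,-0.24,0],[0.17,0,-0.3,0],[0.2,0,-0.34,0],[0.2,0,-0.34,0],[0.2,0,-0.34,0],[0.2,0,-0.34,0],[0.2,0,-0.34,0]]}}

```text
t: 29.2
position: [0.5431, -0.0451, 0.1489]
eef_rot: [0.998, -0.061, 0.0, 0.0]
ft_force: [-0.1, 0.5, -0.5]
finger_gap: 0.471
```

Emit:
{"op": "send_rows", "data": {"moves": [[0.04,0,-0.06,0],[0.07,0,-0.12,0],[0.1,0,-0.18,0],[0.14,0,-0.24,0],[0.17,0,-0.3,0],[0.2,0,-0.34,0],[0.2,0,-0.34,0],[0.2,0,-0.34,0],[0.2,0,-0.34,0],[0.2,0,-0.34,0]]}}

```text
t: 30.2
position: [0.547, -0.0452, 0.142]
eef_rot: [0.998, -0.061, -0.001, -0.002]
ft_force: [-9.5, 2.0, 19.4]
finger_gap: 0.469
```

Emit:
{"op": "send_rows", "data": {"moves": [[0.01,0,-0.02,0],[0.02,0,-0.04,0],[0.03,0,-0.05,0],[0.03,0,-0.05,0],[0.03,0,-0.05,0],[0.03,0,-0.05,0],[0.03,0,-0.05,0],[0.03,0,-0.05,0],[0.03,0,-0.05,0],[0.03,0,-0.05,0]]}}

```text
t: 31.2
position: [0.5471, -0.0453, 0.1418]
eef_rot: [0.998, -0.061, -0.002, -0.002]
ft_force: [-14.1, 4.2, 29.7]
finger_gap: 0.47
```

Emit:
{"op": "send_rows", "data": {"moves": [[-0.1,0,0.6,0],[-0.2,0,1.8,0],[-0.3,0,3.0,0],[-0.6,0.8,4.2,0],[-0.9,2.0,4.2,0],[-1.2,3.0,4.2,0],[-1.6,4.0,4.2,0],[-2.0,5.0,4.2,0],[-2.0,6.0,4.2,0],[-2.0,6.0,4.2,0]]}}

```text
t: 32.2
position: [0.4987, 0.109, 0.2439]
eef_rot: [0.998, -0.057, -0.0, -0.0]
ft_force: [-1.1, 1.0, 0.3]
finger_gap: 0.468
```

Run:
```python
from h import *
w=cam('wrist');a=cam('scene');b=cam('side');s=get_state();print(s['t'],s['position'],s['ft_force'],proj(w,[.5649,-.0474,.11]))
R=lambda c,x0,y0,x1,y1:cv2.resize(c['pixels'][y0:y1,x0:x1],(400,300),interpolation=cv2.INTER_CUBIC)
im=np.vstack([np.hstack([R(b,225,185,305,245),R(a,200,140,280,200)]),np.hstack([R(a,150,90,390,270),R(w,0,0,512,384)])]);cv2.imwrite('pics/fin.png',im[:,:,::-1])
```

```text
32.35 [0.49890512 0.1041491  0.2442284 ] [ 0.21618264 -0.0975859  -0.61705417] [434.88972939  95.73069069]
```

View pics/fin.png

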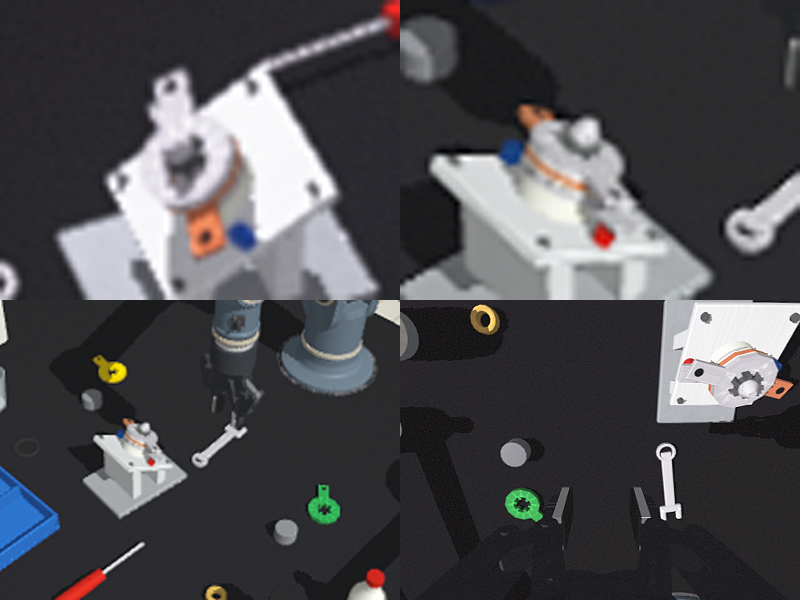

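The final picture shows both plates stacked flat. The copper tab points right and the steel tab left, in line with each other. The gripper is clear and the other items in view have not moved.

```bash
python3 -c "
from workcell import job; print(job.finish_job())"
```

```text
the job is handed in; nothing more can be done
None
```

Both plates are on the hub and released: copper first with its tab on the right, then steel on top with its tab on the left. I handed the job in at about 32 s with the arm clear of everything.

- **How they went on:** I released each plate level over the leaning nose. Each tipped onto the pilot and slid onto the teeth by itself; I then pressed it along the hub axis with the fingertips.
- **Fully home:** the press stopped dead at about 40 N on copper and 33 N on steel. The two stopping points were 8.3 mm apart along the axis, against the expected 8 mm.
- **Tooth position:** the copper tab measured about 15° off straight sideways, within the hub's possible 22°, so it is on the nearest tooth. The steel tab looks opposite it in the last pictures, but I did not measure its angle.
- **Other things:** the bystanders in view of the last pictures looked undisturbed. The reagent jar and the beaker are barely in those pictures, so I did not check them fully.
- **Disagreements along the way:** my first estimates of the nose position differed by up to about 13 mm. Part of that was the end plate's tab mistaken for the nose in the side view. A later wrist picture put the nose at a height of 0.137 m, matching the stated geometry, and both contacts agreed with that.

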